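# Press the short screwdriver into its foam pocket

## Task

The foam tool inlay has one empty cut-out left. Pick up the screwdriver that fits it, the shorter of the two on the bench, and press it into that cut-out, handle in the wide end and shaft in the narrow slot, until it is fully home; then let go. Leave the longer screwdriver and the chisel where they lie.

Things in the scene. Friction and masses are not known exactly. Their poses are not given: they have to be found in the camera images.
- short_screwdriver: The screwdriver to put away, 201 mm long overall, the shorter of two, about 0.11 kg. Lies on the bench. Its own +y axis runs along it towards the butt of the handle, -y towards the tip. Origin at mid-length, at the underside. Mesh screens 255 mm high stand to the left, behind and to the right of the work: cross them high.
- short_handle (a point): Middle of that screwdriver's ribbed handle (its balance point), on the handle's axis, 14 mm above the bench as it lies. The handle is 100 mm long, 26 to 29 mm thick along its middle. Same axes as the screwdriver. Grip here, fingers across the handle.
- short_tip (a point): Tip of that screwdriver's shaft (6 mm thick), 148 mm from the middle of the handle. Same axes as the screwdriver.
- pocket (a point): Empty cut-out of the fixed foam inlay (250 x 250 mm, top 30 mm above the bench, 20 mm above this point). Point: pocket floor, under where the handle's middle goes; +y towards the butt end. Handle part 36 x 109 mm, shaft slot 18 mm wide; finger recess across the middle 110 x 44 mm; all 20 mm deep. Springy lips hold the handle 7 mm high until about 6 N presses its middle down; home, it is 14 mm up.
- long_screwdriver: The longer screwdriver, 231 mm long, same handle: leave it alone. Its +y axis runs towards the butt of the handle. Origin at mid-length, at the underside.
- chisel: Narrow bench chisel, 260 mm long, wooden handle: leave it alone. Its +y axis runs towards the butt of the handle. Origin at mid-length, at the underside.

How it is judged:
By the outcome, as a careful person would: the job done as asked, in the order asked, and still so for the second after the job is handed in, with the robot touching nothing.
It also fails if it takes over 48 s, if anything falls off the work surface, if the arm or the gripper's body presses on something with over 40 N, if the wrist force passes 120 N, or if a joint passes its speed limit or range.

## Robot

A 7-joint arm with a two-finger parallel gripper is mounted at the origin on a cart in front of the work surface, level with it; the furniture and walls round the work are solid. World frame = base frame: x ahead of the robot, y to its left, z up, the work surface at z = 0. Lengths are in mm, angles in rad, forces in N, time in s.
With the tool pointing down it reaches from about 400 to 850 mm from the base axis. Payload 6.9 kg.
Tool frame: the origin (TCP) lies between the finger pads; the fingertips stand 22 mm ahead of it and the grasp point (between the pads) lies 3 mm ahead of it; z points along the fingers, y is the line along which they close (so a half turn about z gives the same grasp; the last joint's range is limited). The gripper opens to 85 mm and grips with 20 to 120 N. Pads are 22 mm wide; open, the fingers measure 114 mm over their backs; the gripper's body (76 mm by 85 mm) begins 54 mm behind the grasp point. The pads swing forward as they close: fully open they stand 13 mm farther back than shut.
Start: joints at [-1.113, 0.507, -0.238, 1.5, 0.126, 1.149, -0.155], TCP at [215.386, 586.704, 253.275] pointing down, gripper open.
Joint ranges: [-3.08, 3.08], [-0.24, 2.05], [-1.43, 1.35], [0, 2.5], [-1.52, 4.66], [0.17, 1.96], [-2.89, 2.89]. Speed limits (rad/s): [2.39, 2.39, 3.14, 3.14, 3.14, 3.14, 3.14].

## Interface

Orientations are given as a rotation vector (axis times angle).
In Python, from station import telemetry, viewer, workorder gives the robot as it stands.
- The arm moves only by the shell command python3 -m crank 'ROWS'. ROWS is JSON, a list of rows, each an object of numbers: "dx", "dy", "dz": the shift along the tool's x, y, z in cm; "wx", "wy", "wz": the turn, a rotation vector about the tool's x, y, z in rad; "gripper": the closure, from 0 (fully open) to 1 (shut). A call has 1 to 8 rows; each row is the pose to reach, as a shift and turn from the pose commanded when the call began, along the tool's axes at that moment; what a row does not reach only later rows make up. A row lasts 1/8 s, in which the tool goes at most 62.5 mm and 10.7 degrees, less where a joint would pass 70% of its speed; a pose out of reach is approached as far as the arm can. A call with a gripper value outside its range is refused whole. The fingers move at their own pace and stop on an object; the grip force is fixed at half the most. Time passes only in rows, so rows that repeat a pose let the fingers close. It gives the time, the measured TCP pose, the force, the opening and the grip force at its end, in the units of the state.
- telemetry.observe(): the state, without advancing time (a new reading comes with each control period).
- viewer.get_image(name): name is "side" or "top"; returns a dict with "image" (384x512x3 uint8, red, green, blue), "mtx" (3x3 intrinsics, pixels), "camera_from_world" (4x4, takes a point from world to camera coordinates). Camera axes: x right, y up, looking along -z (the intrinsics and any distortion apply to the point x, -y, -z); pixel columns grow to the right and rows downward; lengths in mm; the calibration is good to about 2 mm. A picture is of the moment at which its call begins. There is no depth.
- workorder.finish_job(): hands the job in; it is judged then, once.
The state is a dict: "time": time; "q": joint angles; "joint_velocities": joint speeds; "effort": joint torques, N m; "eef_pos": TCP position; "eef_rot": TCP orientation; "contact_force": force on the tool from outside, world axes, zero at the start; "torque": the same for the moment, N m; "gripper_width": opening from 0.0 (shut) to 1.0 (fully open); "finger_force": force on a finger pad.
Only numpy, scipy, OpenCV 4.12 (cv2) and the standard library are available. Lean on these libraries where they do the work, as an engineer would, in place of code of your own. Each camera call takes 0.05 s, during which the arm holds its last target. There are 200 camera calls.

## Working session

There is one attempt and no reset: what is moved stays moved. The work goes in short steps, Python scripts to look and compute and a shell command to move; the robot and the scene stay as the last step left them, time stands still between calls to the robot, and variables do not carry over. Pictures are saved under pics/ and viewed, at most 10 in all, crops included, and the job is handed in when it is done.

```bash
ls; mkdir -p pics
python3 - <<'E'
from station import telemetry, viewer
import cv2, numpy as np
s=telemetry.observe(); print({k:np.round(v,3).tolist() for k,v in s.items()})
for n in("top","side"):
    d=viewer.get_image(n); cv2.imwrite(f"pics/{n}0.png",d["image"][:,:,::-1]); print(n,d["mtx"].tolist(),np.round(d["camera_from_world"],4).tolist(),[k for k in d])
E
```

```text
pics
{'time': 0.0, 'q': [-1.114, 0.508, -0.238, 1.501, 0.126, 1.149, -0.155], 'joint_velocities': [-0.0, -0.001, 0.001, 0.001, -0.002, 0.001, -0.002], 'effort': [0.001, -62.059, -2.186, -24.963, 0.013, 0.012, 0.0], 'eef_pos': [215.277, 586.28, 252.43], 'eef_rot': [-0.55, -3.093, 0.003], 'contact_force': [0.527, 0.167, -0.2], 'torque': [0.049, -0.031, 0.003], 'finger_force': 0.0, 'gripper_width': 1.001}
top [[367.3915267753906, 0.0, 246.24477463668546], [0.0, 367.3915267753906, 194.0804929897513], [0.0, 0.0, 1.0]] [[0.024, -0.9997, 0.0068, -260.3586], [0.9831, 0.0248, 0.1813, -575.7724], [-0.1814, 0.0023, 0.9834, -781.7005], [0.0, 0.0, 0.0, 1.0]] ['image', 'mtx', 'camera_from_world']
side [[468.31901500089765, 0.0, 255.6058178774967], [0.0, 468.31901500089765, 195.9491601476856], [0.0, 0.0, 1.0]] [[-0.9398, -0.3415, -0.0148, 471.8904], [0.1541, -0.4619, 0.8734, -218.1794], [-0.3051, 0.8185, 0.4867, -555.8555], [0.0, 0.0, 0.0, 1.0]] ['image', 'mtx', 'camera_from_world']
```

View pics/top0.png

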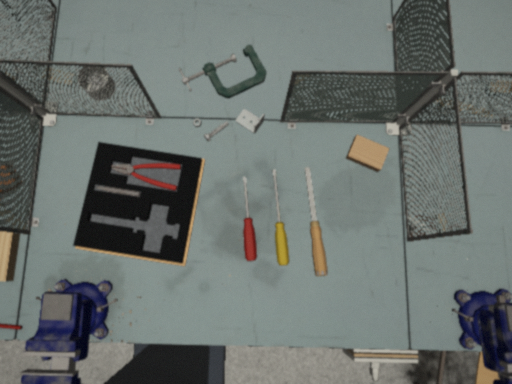

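View pics/side0.png

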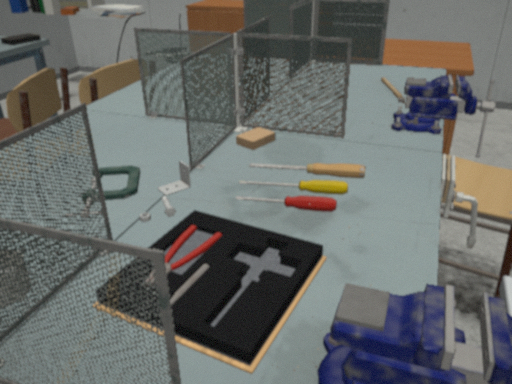

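The top view shows the red screwdriver, tip (244,178) to butt (251,260). It is shorter than the yellow one, (275,170)–(283,263). The grey cut-out has its recess centre near (160,228), and its slot runs left to (90,217). The side view agrees: red handle at (310,203), pocket cross at (265,262).

```bash
cat > h.py <<'E'
import cv2, numpy as np
from station import viewer, telemetry
def ray(d,uv):
    R=d["camera_from_world"][:3,:3]; t=d["camera_from_world"][:3,3]
    p=np.linalg.inv(d["mtx"])@[uv[0],uv[1],1]
    return -R.T@t, R.T@np.array([p[0],-p[1],-p[2]])
def plane(d,uv,z):
    o,v=ray(d,uv); return o+v*(z-o[2])/v[2]
def tri(d1,u1,d2,u2):
    o1,v1=ray(d1,u1);o2,v2=ray(d2,u2)
    s=np.linalg.lstsq(np.c_[v1,-v2],o2-o1,rcond=None)[0]
    a,b=o1+s[0]*v1,o2+s[1]*v2; return (a+b)/2,np.linalg.norm(a-b)
def cam(n):
    d=viewer.get_image(n); d={k:np.array(v) for k,v in d.items()}; return d
def red(d,box):
    h=cv2.cvtColor(d["image"],cv2.COLOR_RGB2HSV)
    m=(((h[...,0]<8)|(h[...,0]>172))&(h[...,1]>130)&(h[...,2]>60)).astype(np.uint8)
    k=np.zeros_like(m);x0,y0,x1,y1=box;k[y0:y1,x0:x1]=1;return m*k
E
python3 - <<'E'
from h import *
T,S=cam("top"),cam("side")
for n,d,b in(("top",T,(225,160,266,280)),("side",S,(270,180,345,220))):
    m=red(d,b); r=cv2.minAreaRect(cv2.findNonZero(m)); M=cv2.moments(m,True)
    c=(M["m10"]/M["m00"],M["m01"]/M["m00"]); d["c"]=c; d["r"]=r
    print(n,m.sum(),np.round(c,1),np.round(cv2.boxPoints(r),1).tolist())
print("handle tri",tri(T,T["c"],S,S["c"]), "plane",plane(T,T["c"],14),plane(S,S["c"],14))
bp=cv2.boxPoints(T["r"]); o=bp[np.argsort(bp[:,1])]
print("ends",plane(T,o[:2].mean(0),14),plane(T,o[2:].mean(0),14))
print("tip",plane(T,(244,178),14))
# pocket: grey floor in foam (top)
g=T["image"].astype(int); m=((g.min(2)>70)&(np.ptp(g,axis=2)<30)).astype(np.uint8)
k=np.zeros_like(m);k[200:256,86:184]=1;m*=k
n,l,st,ce=cv2.connectedComponentsWithStats(m); i=1+st[1:,4].argmax(); m=(l==i).astype(np.uint8);print(st[i],ce[i])
print(g[228,160],g[217,110],g[250,120])
b=T["image"][135:270,70:210][:,:,::-1]; v=cv2.resize(np.hstack([b,cv2.cvtColor(m[135:270,70:210]*255,cv2.COLOR_GRAY2BGR)]),None,fx=2.8,fy=2.8,interpolation=cv2.INTER_NEAREST)
cv2.imwrite("pics/pk.png",v)
for u in[(98,143),(204,157),(184,264),(75,248)]: print(plane(T,u,30))
E
```

```text
top 402 [249.2 239.8] [[242.10000610351562, 218.3000030517578], [252.89999389648438, 217.39999389648438], [256.29998779296875, 258.70001220703125], [245.60000610351562, 259.6000061035156]]
side 543 [311.3 202.8] [[284.5, 207.1999969482422], [285.29998779296875, 195.0], [335.3999938964844, 198.10000610351562], [334.70001220703125, 210.39999389648438]]
handle tri (array([ 480.83028753, -255.85193746,   14.64433328]), np.float64(0.8352958141850183)) plane [ 481.27923778 -255.78266004   14.        ] [ 480.65761928 -256.98684559   14.        ]
ends [ 532.40879874 -250.49964267   14.        ] [ 436.87653007 -260.67728831   14.        ]
tip [ 628.4196168  -239.86973294   14.        ]
[  91  205   88   47 1358] [146.43814433 226.45139912]
[94 97 97] [75 77 77] [19 21 19]
[701.65051292 111.47585961  30.        ]
[ 673.54515444 -143.46402101   30.        ]
[ 422.40255354 -109.59307977   30.        ]
[452.12254054 139.41424648  30.        ]
```

View pics/pk.png

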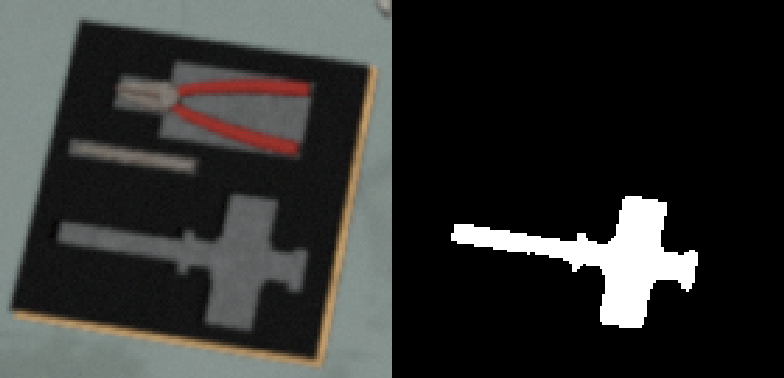

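The crop shows the cut-out cleanly. The recess spans about (162–167, 205–252) in full-image pixels, the slot runs left and the butt end right. Next I'll measure it on the mid-depth plane, because the visible floor is bounded half by the floor edge and half by the rim.

Run:
```python
from h import *
for n,box in(("top",(86,200,184,256)),("side",(205,240,300,330))):
    d=cam(n); g=d["image"].astype(int); m=((g.min(2)>(62 if n=="top" else 60))&(np.ptp(g,axis=2)<30)).astype(np.uint8)
    k=np.zeros_like(m);x0,y0,x1,y1=box;k[y0:y1,x0:x1]=1;m*=k
    _,l,st,ce=cv2.connectedComponentsWithStats(m);i=1+st[1:,4].argmax();m=(l==i)
    P=np.array([plane(d,(u,v),20)[:2] for v,u in np.argwhere(m)])
    a=P-P.mean(0); y0=P[:,1].max()
    ps=P[(P[:,1]>y0-95)&(P[:,1]<y0-8)]                       # shaft slot
    vx,vy,_,_=cv2.fitLine(ps.astype(np.float32),cv2.DIST_HUBER,0,.01,.01).ravel()
    f=np.array([vx,vy])*(-np.sign(vy)); e=np.array([-f[1],f[0]])
    b=np.array([-.11,-.994]); 
    for f in(f,b/np.linalg.norm(b)):
        e=np.array([-f[1],f[0]]); s,t=P@f,P@e; t0=np.median(ps@e)
        w=np.abs(t-t0)>26; r=[np.percentile(s[w],q) for q in(2,98)]
        print(n,st[i],"dir",f.round(4),"s range",s.min()-np.mean(r),s.max()-np.mean(r),"recess w",np.diff(r),"t",t[w].min()-t0,t[w].max()-t0,"centre",(np.mean(r)*f+t0*e).round(1),"by recess",(np.mean(r)*f+(t[w].min()+t[w].max())/2*e).round(1))
    # bounding centre of recess arms
```

```text
top [  91  204   88   49 1429] dir [-0.1434 -0.9897] s range -153.4895699998726 52.88155985685237 recess w [37.14947989] t -53.455432100963094 55.0525628342528 centre [502.8 -37.4] by recess [503.5 -37.5]
top [  91  204   88   49 1429] dir [-0.11   -0.9939] s range -153.11907949495088 52.8087910045386 recess w [37.47732216] t -57.19326407890259 51.68123621216603 centre [506.2 -37.5] by recess [503.4 -37.2]
side [ 211  247   84   80 1333] dir [-0.1269 -0.9919] s range -149.88372578536158 43.94023304316984 recess w [22.22249765] t -51.6327764137576 48.27618048791447 centre [504.2 -38.7] by recess [502.5 -38.5]
side [ 211  247   84   80 1333] dir [-0.11   -0.9939] s range -149.63160160313504 44.221111147040716 recess w [22.89506049] t -53.28185281819117 46.63610937778401 centre [505.9 -38.7] by recess [502.6 -38.3]
```

```bash
cat > go.py <<'E'
import sys,numpy as np
from scipy.spatial.transform import Rotation as Rn
from station import telemetry
# x y z (TCP) and yaw (deg) of tool y axis, tool down -> shift/turn in tool axes
x,y,z,a=map(float,sys.argv[1:5]); a=np.radians(a); s=telemetry.observe()
R=Rn.from_rotvec(s["eef_rot"]); Y=np.array([np.cos(a),np.sin(a),0]);Z=np.array([0,0,-1.])
G=Rn.from_matrix(np.c_[np.cross(Y,Z),Y,Z])
print("cm",(R.inv().apply(np.array([x,y,z])-s["eef_pos"])/10).round(2),"rad",(R.inv()*G).as_rotvec().round(3),"q",np.round(s["q"],2),"t",s["time"],"yaw",np.degrees(np.arctan2(*R.as_matrix()[1::-1,1])).round(1))
E
python3 go.py 400 330 400 20; python3 go.py 480 20 400 -40
```

```text
cm [-26.17 -17.73 -14.69] rad [-0.001  0.     0.87 ] q [-1.11  0.51 -0.24  1.5   0.13  1.15 -0.15] t 0.3 yaw 69.8
cm [-44.37 -44.07 -14.67] rad [-0.000e+00  1.000e-03  1.917e+00] q [-1.11  0.51 -0.24  1.5   0.13  1.15 -0.15] t 0.3 yaw 69.8
```

```bash
python3 -m crank '[{"dz":-6},{"dz":-12},{"dz":-15},{"dx":-5,"dy":-3.3,"dz":-15,"wz":0.17},{"dx":-10,"dy":-6.6,"dz":-15,"wz":0.34},{"dx":-15,"dy":-10,"dz":-15,"wz":0.51},{"dx":-20,"dy":-13.5,"dz":-15,"wz":0.68},{"dx":-26,"dy":-17.7,"dz":-15,"wz":0.85}]'; python3 go.py 480 20 400 -40
```

```text
cm [-44.37 -44.07 -14.67] rad [-0.000e+00  1.000e-03  1.917e+00] q [-1.11  0.51 -0.24  1.5   0.13  1.15 -0.15] t 0.3 yaw 69.8invalid input
```

The rows were refused, probably because every key is required.

```bash
python3 -m crank '[{"dx":0,"dy":0,"dz":-6,"wx":0,"wy":0,"wz":0,"gripper":0},{"dx":0,"dy":0,"dz":-12,"wx":0,"wy":0,"wz":0,"gripper":0},{"dx":0,"dy":0,"dz":-15,"wx":0,"wy":0,"wz":0,"gripper":0},{"dx":-5,"dy":-3.3,"dz":-15,"wx":0,"wy":0,"wz":0.17,"gripper":0},{"dx":-10,"dy":-6.6,"dz":-15,"wx":0,"wy":0,"wz":0.34,"gripper":0},{"dx":-15,"dy":-10,"dz":-15,"wx":0,"wy":0,"wz":0.51,"gripper":0},{"dx":-20,"dy":-13.5,"dz":-15,"wx":0,"wy":0,"wz":0.68,"gripper":0},{"dx":-26,"dy":-17.7,"dz":-15,"wx":0,"wy":0,"wz":0.85,"gripper":0}]'; python3 go.py 480 20 400 -40
```

```text
time: 1.3
eef_pos: [393.1, 338.0, 403.5]
eef_rot: [1.783, 2.587, 0.001]
contact_force: [1.7, -0.4, 0.0]
gripper_width: 0.999
finger_force: 0.0
cm [-32.81  -3.19   0.34] rad [ 0.000e+00 -1.000e-03  1.062e+00] q [-0.77  0.25  0.02  1.49 -0.    1.4  -0.39] t 1.3 yaw 20.8
```

```bash
python3 -m crank '[{"dx":-6,"dy":-0.5,"dz":0.3,"wx":0,"wy":0,"wz":0.18,"gripper":0},{"dx":-12,"dy":-1,"dz":0.3,"wx":0,"wy":0,"wz":0.36,"gripper":0},{"dx":-18,"dy":-1.7,"dz":0.3,"wx":0,"wy":0,"wz":0.54,"gripper":0},{"dx":-24,"dy":-2.5,"dz":0.3,"wx":0,"wy":0,"wz":0.72,"gripper":0},{"dx":-29,"dy":-3,"dz":0.3,"wx":0,"wy":0,"wz":0.9,"gripper":0},{"dx":-33,"dy":-3.2,"dz":0.3,"wx":0,"wy":0,"wz":1.06,"gripper":0}]'; python3 go.py 483 -255 200 -83.9
```

```text
time: 2.05
eef_pos: [481.5, 18.1, 400.6]
eef_rot: [2.847, 1.327, 0.001]
contact_force: [1.0, 0.8, -0.3]
gripper_width: 0.998
finger_force: 0.0
cm [-20.83  17.66  20.06] rad [ 0.    -0.001  0.766] q [-0.39  0.2   0.38  1.58 -0.07  1.37 -0.7 ] t 2.05 yaw -40.0
```

```bash
python3 -m crank '[{"dx":-4,"dy":3.5,"dz":2,"wx":0,"wy":0,"wz":0.15,"gripper":0},{"dx":-8,"dy":7,"dz":5,"wx":0,"wy":0,"wz":0.3,"gripper":0},{"dx":-12,"dy":10.5,"dz":8,"wx":0,"wy":0,"wz":0.45,"gripper":0},{"dx":-16,"dy":14,"dz":12,"wx":0,"wy":0,"wz":0.6,"gripper":0},{"dx":-19,"dy":16.5,"dz":15,"wx":0,"wy":0,"wz":0.75,"gripper":0},{"dx":-20.8,"dy":17.7,"dz":18,"wx":0,"wy":0,"wz":0.766,"gripper":0},{"dx":-20.8,"dy":17.7,"dz":20,"wx":0,"wy":0,"wz":0.766,"gripper":0},{"dx":-20.8,"dy":17.7,"dz":20,"wx":0,"wy":0,"wz":0.766,"gripper":0}]'; python3 go.py 483 -255 100 -83.9
python3 - <<'E'
from h import *
v=[cv2.resize(cam(n)["image"][:,:,::-1],(400,300)) for n in("top","side")]
cv2.imwrite("pics/above.png",np.hstack(v))
E
```

```text
time: 3.05
eef_pos: [484.6, -252.2, 199.0]
eef_rot: [-3.135, -0.178, 0.004]
contact_force: [-0.2, -0.2, -0.3]
gripper_width: 1.003
finger_force: 0.0
cm [-0.16  0.27  9.9 ] rad [-0.002  0.003  0.007] q [ 0.06  0.49  0.57  1.79 -0.32  0.95 -0.69] t 3.05 yaw -83.5
```

View pics/above.png

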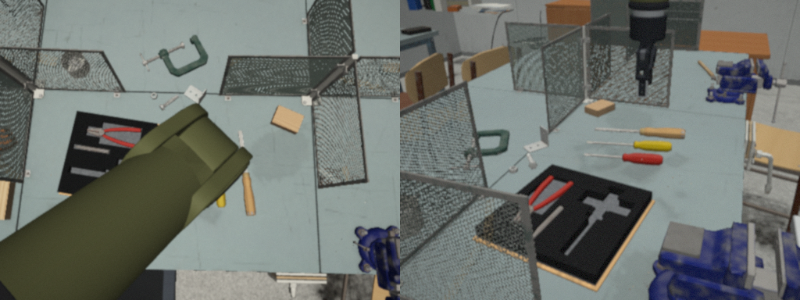

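The arm hides the bench in the top view. The side view shows the gripper above and behind the red handle, with everything undisturbed. The yellow handle is only about 75 mm away, so I'll descend with the fingers partly closed.

```bash
python3 -m crank '[{"dx":-0.1,"dy":0.3,"dz":4,"wx":0,"wy":0,"wz":0,"gripper":0.35},{"dx":-0.1,"dy":0.3,"dz":8,"wx":0,"wy":0,"wz":0,"gripper":0.35},{"dx":-0.1,"dy":0.3,"dz":11,"wx":0,"wy":0,"wz":0,"gripper":0.35},{"dx":-0.1,"dy":0.3,"dz":11.5,"wx":0,"wy":0,"wz":0,"gripper":0.35},{"dx":-0.1,"dy":0.3,"dz":11.5,"wx":0,"wy":0,"wz":0,"gripper":0.35}]'; python3 go.py 483 -255.5 26 -83.9
python3 - <<'E'
from h import *
d=cam("side");cv2.imwrite("pics/near.png",cv2.resize(d["image"][100:250,200:400,::-1],(800,600)))
E
```

```text
time: 3.78
eef_pos: [485.5, -256.0, 86.5]
eef_rot: [3.136, 0.179, 0.002]
contact_force: [-0.0, 0.6, 0.6]
gripper_width: 0.648
finger_force: 0.0
cm [-0.25 -0.08  6.05] rad [ 0.001 -0.001  0.008] q [ 0.14  0.63  0.48  1.92 -0.43  0.7  -0.58] t 3.775 yaw -83.5
```

View pics/near.png

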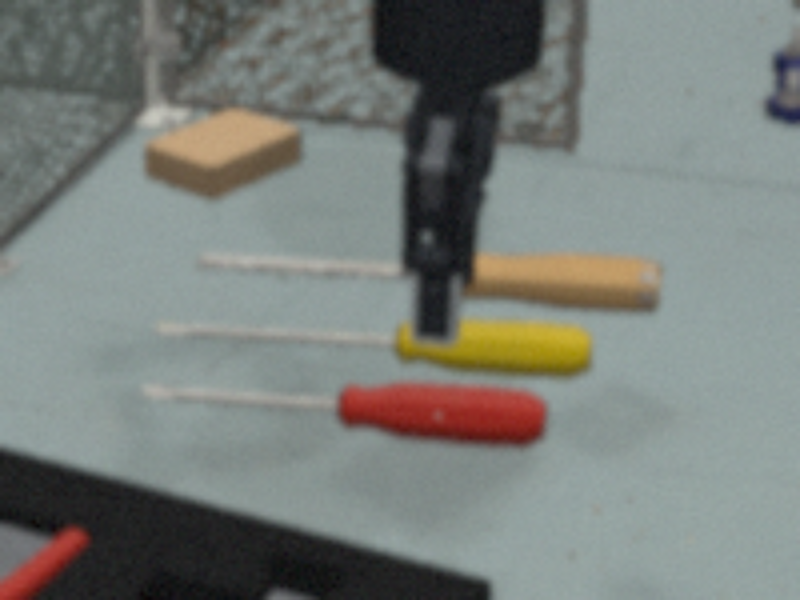

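The gripper hangs over the red handle, whose white midpoint dot is at about (309,203) in full-image pixels. The near finger lines up with it along x. I'll descend and close.

```bash
python3 -m crank '[{"dx":-0.2,"dy":-0.1,"dz":2.5,"wx":0,"wy":0,"wz":0,"gripper":0.35},{"dx":-0.2,"dy":-0.1,"dz":4.5,"wx":0,"wy":0,"wz":0,"gripper":0.35},{"dx":-0.2,"dy":-0.1,"dz":6,"wx":0,"wy":0,"wz":0,"gripper":0.35},{"dx":-0.2,"dy":-0.1,"dz":6,"wx":0,"wy":0,"wz":0,"gripper":0.35},{"dx":-0.2,"dy":-0.1,"dz":6,"wx":0,"wy":0,"wz":0,"gripper":0.8},{"dx":-0.2,"dy":-0.1,"dz":6,"wx":0,"wy":0,"wz":0,"gripper":0.8},{"dx":-0.2,"dy":-0.1,"dz":6,"wx":0,"wy":0,"wz":0,"gripper":0.8},{"dx":-0.2,"dy":-0.1,"dz":6,"wx":0,"wy":0,"wz":0,"gripper":0.8}]'; python3 go.py 483 -255.5 26 -83.9
```

```text
time: 4.82
eef_pos: [483.1, -255.7, 26.5]
eef_rot: [3.135, 0.178, 0.003]
contact_force: [-1.2, -0.3, 5.1]
gripper_width: 0.291
finger_force: 58.3
cm [-0.01 -0.02  0.05] rad [ 0.001 -0.002  0.007] q [ 0.19  0.71  0.4   1.96 -0.5   0.56 -0.53] t 4.825 yaw -83.5
```

```bash
python3 -m crank '[{"dx":0,"dy":0,"dz":-2,"wx":0,"wy":0,"wz":0,"gripper":0.8},{"dx":0,"dy":0,"dz":-5,"wx":0,"wy":0,"wz":0,"gripper":0.8},{"dx":0,"dy":0,"dz":-9,"wx":0,"wy":0,"wz":0,"gripper":0.8},{"dx":0,"dy":0,"dz":-12,"wx":0,"wy":0,"wz":0,"gripper":0.8}]'; python3 go.py 503.5 -37.8 130 -7
```

```text
time: 5.32
eef_pos: [482.7, -255.2, 147.3]
eef_rot: [3.136, 0.178, 0.002]
contact_force: [0.5, -0.2, -1.9]
gripper_width: 0.296
finger_force: 59.2
cm [  4.53 -21.36   1.72] rad [ 1.000e-03 -0.000e+00 -1.335e+00] q [ 0.09  0.55  0.54  1.86 -0.37  0.83 -0.64] t 5.325 yaw -83.5
```

```bash
python3 -m crank '[{"dx":0.5,"dy":-3,"dz":0,"wx":0,"wy":0,"wz":-0.17,"gripper":0.8},{"dx":1.1,"dy":-6,"dz":0,"wx":0,"wy":0,"wz":-0.34,"gripper":0.8},{"dx":1.7,"dy":-9,"dz":0,"wx":0,"wy":0,"wz":-0.51,"gripper":0.8},{"dx":2.3,"dy":-12,"dz":0,"wx":0,"wy":0,"wz":-0.68,"gripper":0.8},{"dx":2.9,"dy":-15,"dz":0,"wx":0,"wy":0,"wz":-0.85,"gripper":0.8},{"dx":3.5,"dy":-18,"dz":0.5,"wx":0,"wy":0,"wz":-1.02,"gripper":0.8},{"dx":4.1,"dy":-20,"dz":1,"wx":0,"wy":0,"wz":-1.19,"gripper":0.8},{"dx":4.5,"dy":-21.4,"dz":1.7,"wx":0,"wy":0,"wz":-1.335,"gripper":0.8}]'
python3 -m crank '[{"dx":0,"dy":0,"dz":4,"wx":0,"wy":0,"wz":0,"gripper":0.8},{"dx":0,"dy":0,"dz":4,"wx":0,"wy":0,"wz":0,"gripper":0.8}]'
python3 go.py 503.5 -37.8 60 -7
python3 - <<'E'
from h import *
d=cam("side");cv2.imwrite("pics/hold.png",cv2.resize(d["image"][180:345,180:400,::-1],(800,600)))
m=red(d,(230,150,400,300));n,l,st,ce=cv2.connectedComponentsWithStats(m);print(st[1:],ce[1:])
t=cam("top");cv2.imwrite("pics/holdt.png",cv2.resize(t["image"][135:300,60:280,::-1],(800,600)))
E
```

```text
time: 6.32
eef_pos: [503.2, -36.1, 128.7]
eef_rot: [2.346, 2.089, 0.001]
contact_force: [-0.2, -0.7, -1.2]
gripper_width: 0.298
finger_force: 59.2
time: 6.58
eef_pos: [501.3, -37.1, 86.9]
eef_rot: [-2.351, -2.08, 0.005]
contact_force: [-0.1, -0.8, -0.9]
gripper_width: 0.295
finger_force: 59.2
cm [-0.04  0.24  2.69] rad [-0.005  0.001  0.   ] q [-0.07  0.54  0.14  2.03 -0.13  0.59  0.04] t 6.575 yaw -7.0
[[242 220  29  39 529]] [[258.04725898 241.13799622]]
```

View pics/hold.png

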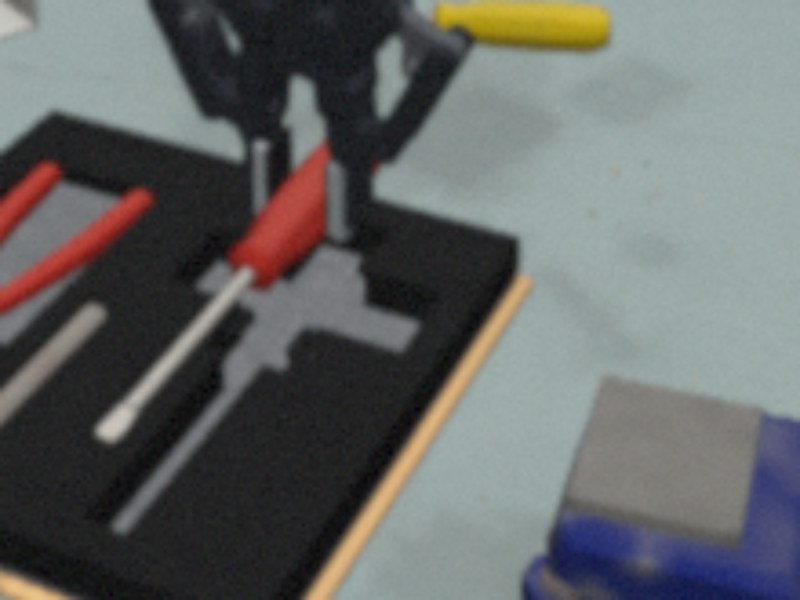

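The side view shows the driver held over the cut-out, tip at full-image (210,299) and handle front at (249,253), roughly parallel to the slot. I'll check its alignment numerically.

Run:
```python
from h import *
d=cam("side"); a,b=plane(d,(210.3,299.1),74.4),plane(d,(249.5,252),74.4)
print(a.round(1),b.round(1)); f=(b-a)[:2]; print(f/np.linalg.norm(f),np.linalg.norm(f))
print("tip from TCP",np.linalg.norm(a[:2]-telemetry.observe()["eef_pos"][:2]))
p=np.array([503.5,-37.8]);u=np.array([-.122,-.9925]);print("want tip",p-148*u,"slot end px check",plane(d,(210+3,180+530/3.636),10))
```

```text
[517.8 118.1  74.4] [506.6  10.   74.4]
[-0.10339563 -0.99464031] 108.77021391165307
tip from TCP 156.53438304028754
want tip [521.556 109.09 ] slot end px check [526.55283447 100.1361127   10.        ]
```

View pics/holdt.png

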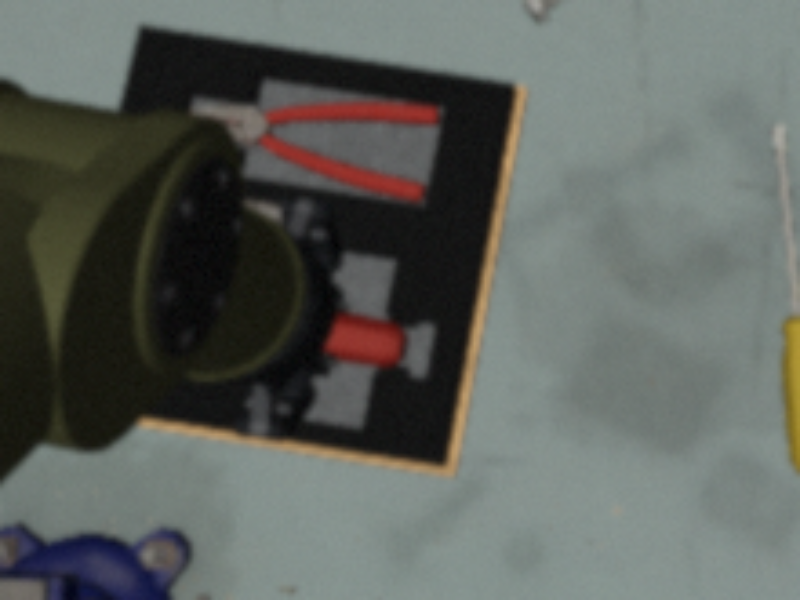

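Run:
```python
from h import *
T=cam("top");S=cam("side");e=telemetry.observe()["eef_pos"];print(e)
for z in(70,74.4,79):
    b=plane(T,(171.4,229.3),z);print(z,b.round(1),"butt dist",np.linalg.norm(b[:2]-e[:2]))
for z in(64,68,72,74.4): a=plane(S,(210.3,299.1),z); print(z,a.round(1),np.linalg.norm(a[:2]-e[:2]))
```

```text
[503.72370247 -37.60634407  89.59898642]
70 [496.6 -84.4  70. ] butt dist 47.32452375446191
74.4 [496.2 -85.3  74.4] butt dist 48.243202407473866
79 [495.8 -86.2  79. ] butt dist 49.20471695180883
64 [523.4 107.6  64. ] 146.58191510300955
68 [521.3 111.7  68. ] 150.3179470324312
72 [519.1 115.7  72. ] 154.0987537655411
74.4 [517.8 118.1  74.4] 156.38738039244365
```

The held driver is about 3–4 mm forward of the grip, and its tip droops about 8 mm (roughly 3°); two estimates agree. I'll tilt the tool +0.05 rad about its y to level the driver, shift about 3 mm along the axis, and go lower.

```bash
python3 go.py 503 -41 60 -7
```

```text
cm [-0.35 -0.04  2.96] rad [ 0.002  0.    -0.   ] q [-0.07  0.53  0.14  2.02 -0.13  0.59  0.04] t 6.825 yaw -7.0
```

```bash
python3 -m crank '[{"dx":-0.35,"dy":0,"dz":0.5,"wx":0,"wy":0.05,"wz":0,"gripper":0.8},{"dx":-0.35,"dy":0,"dz":1.5,"wx":0,"wy":0.05,"wz":0,"gripper":0.8},{"dx":-0.35,"dy":0,"dz":2.5,"wx":0,"wy":0.05,"wz":0,"gripper":0.8},{"dx":-0.35,"dy":0,"dz":2.9,"wx":0,"wy":0.05,"wz":0,"gripper":0.8},{"dx":-0.35,"dy":0,"dz":2.9,"wx":0,"wy":0.05,"wz":0,"gripper":0.8}]'
python3 - <<'E'
from h import *
d=cam("side");t=cam("top");a=cv2.resize(d["image"][210:340,190:330,::-1],(560,520));b=cv2.resize(t["image"][190:320,140:200,::-1],(240,520))
cv2.imwrite("pics/low.png",np.hstack([a,b]));print(telemetry.observe()["eef_pos"])
E
```

```text
time: 7.45
eef_pos: [502.4, -40.3, 58.8]
eef_rot: [-2.326, -2.06, -0.057]
contact_force: [0.7, -0.3, -0.7]
gripper_width: 0.292
finger_force: 59.2
[502.66970041 -40.47372905  59.30926806]
```

View pics/low.png

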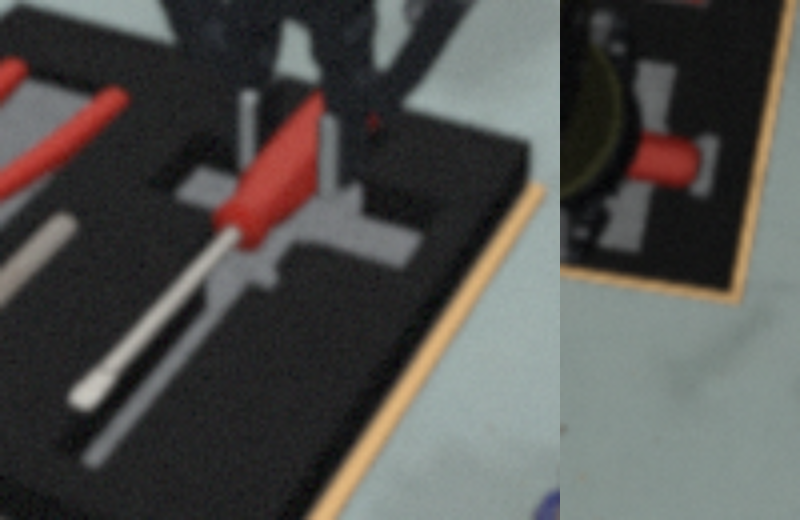

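In the side view the tip is at full-image (211,310) and the visible slot end at (213,325). The top view has the butt at (174,230), just short of the pocket's butt end.

Run:
```python
from h import *
T=cam("top");S=cam("side");e=telemetry.observe()["eef_pos"]
for z in(40,44,47,50): a=plane(S,(211.3,310.5),z); print(z,a.round(1),np.linalg.norm(a[:2]-e[:2]).round(1), "line x",(e[0]+.123*(a[1]-e[1])).round(1))
print("butt",plane(T,(140+698/12*3,190+162/4),47).round(1), "pocket butt end",plane(T,(140+717/12*3-140,190),10).round(0))
print("butt end rim/floor",plane(T,(140+157/4,190+165/4),30).round(1),plane(T,(140+157/4,190+165/4),10).round(1))
print("slot end floor",plane(S,(213.3,325.5),10).round(1),plane(S,(213.3,325.5),30).round(1))
```

```text
40 [525.7 103.   40. ] 145.4 line x 520.4
44 [523.7 106.9  44. ] 148.9 line x 520.9
47 [522.2 109.8  47. ] 151.6 line x 521.2
50 [520.6 112.7  50. ] 154.3 line x 521.6
butt [ 503.7 -401.9   47. ] pocket butt end [596. -86.  10.]
butt end rim/floor [495.8 -94.7  30. ] [497.4 -91.1  10. ]
slot end floor [526.4  99.6  10. ] [516.8 117.7  30. ]
```

The tip is at (522,110), level, against the wanted (522,109), and both ends clear. Pressing down.

```bash
python3 -m crank '[{"dx":0,"dy":0,"dz":0.6,"wx":0,"wy":0,"wz":0,"gripper":0.8},{"dx":0,"dy":0,"dz":1.2,"wx":0,"wy":0,"wz":0,"gripper":0.8},{"dx":0,"dy":0,"dz":1.6,"wx":0,"wy":0,"wz":0,"gripper":0.8},{"dx":0,"dy":0,"dz":1.6,"wx":0,"wy":0,"wz":0,"gripper":0.8}]'
python3 -m crank '[{"dx":0,"dy":0,"dz":0.4,"wx":0,"wy":0,"wz":0,"gripper":0.8},{"dx":0,"dy":0,"dz":0.7,"wx":0,"wy":0,"wz":0,"gripper":0.8},{"dx":0,"dy":0,"dz":0.7,"wx":0,"wy":0,"wz":0,"gripper":0.8}]'
```

```text
time: 8.15
eef_pos: [503.5, -40.1, 43.1]
eef_rot: [-2.329, -2.06, -0.06]
contact_force: [2.5, -0.4, -0.9]
gripper_width: 0.296
finger_force: 59.3
time: 8.52
eef_pos: [502.2, -39.4, 36.7]
eef_rot: [-2.327, -2.059, -0.058]
contact_force: [-1.3, 0.4, 8.4]
gripper_width: 0.29
finger_force: 60.3
```

```bash
python3 -m crank '[{"dx":0,"dy":0,"dz":0.2,"wx":0,"wy":0,"wz":0,"gripper":0.8},{"dx":0,"dy":0,"dz":0.2,"wx":0,"wy":0,"wz":0,"gripper":0.8}]';python3 -m crank '[{"dx":0,"dy":0,"dz":0.2,"wx":0,"wy":0,"wz":0,"gripper":0.8},{"dx":0,"dy":0,"dz":0.2,"wx":0,"wy":0,"wz":0,"gripper":0.8}]'
```

```text
time: 8.78
eef_pos: [502.4, -39.2, 36.2]
eef_rot: [-2.327, -2.06, -0.06]
contact_force: [-3.1, 1.5, 28.7]
gripper_width: 0.292
finger_force: 62.4
time: 9.02
eef_pos: [502.5, -39.2, 36.0]
eef_rot: [-2.328, -2.06, -0.061]
contact_force: [-10.5, 0.6, 52.3]
gripper_width: 0.296
finger_force: 64.6
```

There is a hard stop at the expected height, with the axis at about 23.7 mm. I'll relax, open part way (the recess is 110 mm wide), and lift.

```bash
python3 -m crank '[{"dx":0,"dy":0,"dz":-0.35,"wx":0,"wy":0,"wz":0,"gripper":0.8},{"dx":0,"dy":0,"dz":-0.35,"wx":0,"wy":0,"wz":0,"gripper":0.4},{"dx":0,"dy":0,"dz":-0.35,"wx":0,"wy":0,"wz":0,"gripper":0.4},{"dx":0,"dy":0,"dz":-0.35,"wx":0,"wy":0,"wz":0,"gripper":0.4},{"dx":0,"dy":0,"dz":-2,"wx":0,"wy":0,"wz":0,"gripper":0.4},{"dx":0,"dy":0,"dz":-4,"wx":0,"wy":-0.05,"wz":0,"gripper":0.4},{"dx":0,"dy":0,"dz":-9,"wx":0,"wy":-0.05,"wz":0,"gripper":0.4},{"dx":0,"dy":0,"dz":-13,"wx":0,"wy":-0.05,"wz":0,"gripper":0.4}]'
python3 -m crank '[{"dx":0,"dy":0,"dz":-5,"wx":0,"wy":0,"wz":0,"gripper":0.4},{"dx":0,"dy":0,"dz":-10,"wx":0,"wy":0,"wz":0,"gripper":0.4},{"dx":0,"dy":0,"dz":-12,"wx":0,"wy":0,"wz":0,"gripper":0.4},{"dx":0,"dy":0,"dz":-12,"wx":0,"wy":0,"wz":0,"gripper":0.4}]'
python3 - <<'E'
from h import *
d=cam("side");t=cam("top")
a=cv2.resize(d["image"][210:340,190:330,::-1],(560,520));b=cv2.resize(t["image"][190:320,140:200,::-1],(240,520))
cv2.imwrite("pics/done.png",np.hstack([a,b]))
E
```

```text
time: 10.02
eef_pos: [501.6, -45.7, 163.2]
eef_rot: [-2.352, -2.082, 0.001]
contact_force: [0.7, -0.5, 0.4]
gripper_width: 0.601
finger_force: 0.0
time: 10.52
eef_pos: [502.4, -46.0, 283.1]
eef_rot: [2.352, 2.081, 0.003]
contact_force: [-0.5, -0.3, 0.3]
gripper_width: 0.603
finger_force: 0.0
```

View pics/done.png

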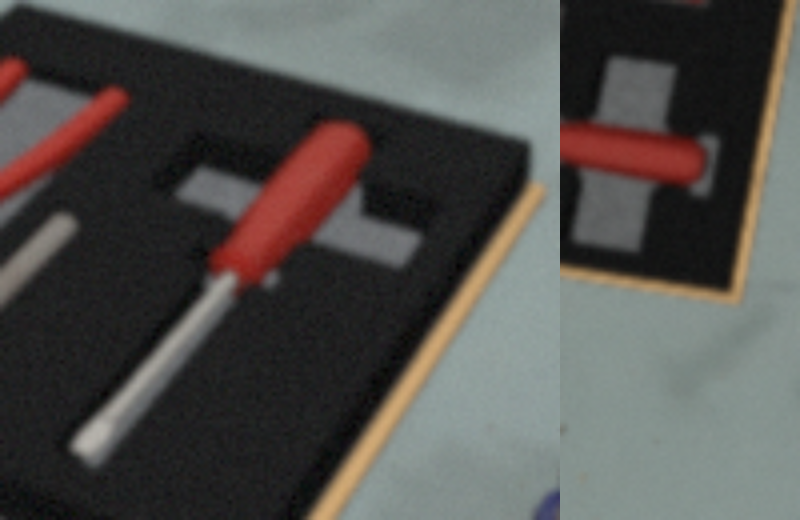

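The driver lies in the cut-out, handle between the lips and shaft in the slot, tip at full-image (213,319). I'll move the arm aside and check the height with both cameras.

```bash
python3 -m crank '[{"dx":-5,"dy":0,"dz":0,"wx":0,"wy":0,"wz":0,"gripper":0.4},{"dx":-10,"dy":0,"dz":0,"wx":0,"wy":0,"wz":0,"gripper":0.4},{"dx":-15,"dy":0,"dz":0,"wx":0,"wy":0,"wz":0,"gripper":0.4},{"dx":-20,"dy":0,"dz":0,"wx":0,"wy":0,"wz":0,"gripper":0.4},{"dx":-25,"dy":0,"dz":0,"wx":0,"wy":0,"wz":0,"gripper":0.4},{"dx":-28,"dy":0,"dz":0,"wx":0,"wy":0,"wz":0,"gripper":0.4},{"dx":-28,"dy":0,"dz":0,"wx":0,"wy":0,"wz":0,"gripper":0.4}]'
python3 - <<'E'
from h import *
T,S=cam("top"),cam("side"); E=[]
for d,b in((T,(120,200,190,256)),(S,(235,235,300,290))):
    m=red(d,b);p=cv2.findNonZero(m).reshape(-1,2).astype(float);c=p.mean(0)
    vx,vy=cv2.fitLine(p.astype(np.float32),cv2.DIST_L2,0,.01,.01).ravel()[:2];f=np.array([vx,vy]);s=(p-c)@f
    e=[c+f*s.min(),c+f*s.max()]; E.append((c,e)); print(len(p),c.round(1),np.round(e,1).tolist())
(c1,e1),(c2,e2)=E
print("centre",tri(T,c1,S,c2)); print("front",tri(T,e1[0],S,e2[0]) if e2[0][0]<e2[1][0] else tri(T,e1[0],S,e2[1])); print("butt",tri(T,e1[1],S,e2[1] if e2[1][0]>e2[0][0] else e2[0]))
a=cv2.resize(T["image"][130:280,60:330,::-1],(800,444));cv2.imwrite("pics/final.png",a)
E
```

```text
time: 11.5
eef_pos: [466.1, -326.2, 280.0]
eef_rot: [-2.356, -2.074, 0.004]
contact_force: [-0.3, 0.2, 0.0]
gripper_width: 0.601
finger_force: 0.0
457 [155.1 227.3] [[133.1, 223.6], [175.2, 230.7]]
751 [263.3 259.6] [[245.8, 279.4], [279.4, 241.3]]
centre (array([503.38524304, -38.37722672,  27.56939394]), np.float64(0.7463093877968328))
front (array([511.65243412,  13.64371155,  26.18645001]), np.float64(0.9492756462066634))
butt (array([494.40368739, -86.46404223,  32.78351167]), np.float64(4.687980394736661))
```

View pics/final.png

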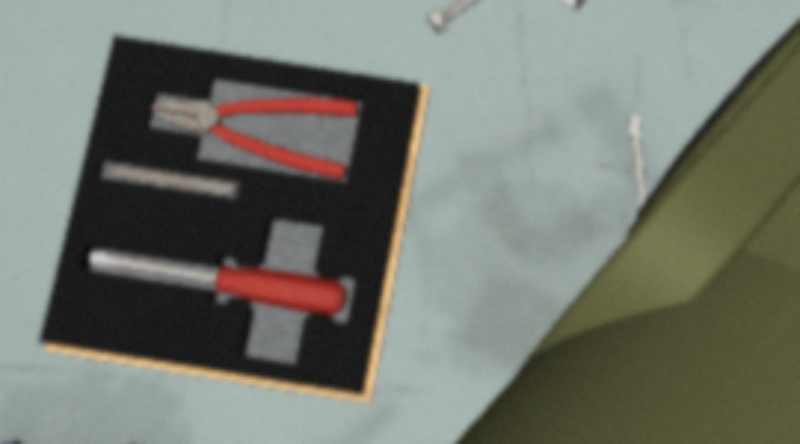

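The triangulated centre is (503.4, −38.4, 27.6). Its height falls between home (24) and unpressed (31), and occlusion by the rim biases it upward. I'll press the handle's middle with shut fingertips, which both checks the height and seats it.

```bash
python3 -m crank '[{"dx":5,"dy":0,"dz":0,"wx":0,"wy":0,"wz":0,"gripper":1},{"dx":10,"dy":0,"dz":0,"wx":0,"wy":0,"wz":0,"gripper":1},{"dx":15,"dy":0,"dz":0,"wx":0,"wy":0,"wz":0,"gripper":1},{"dx":20,"dy":0,"dz":3,"wx":0,"wy":0,"wz":0,"gripper":1},{"dx":25,"dy":0,"dz":7,"wx":0,"wy":0,"wz":0,"gripper":1},{"dx":28.7,"dy":0,"dz":12,"wx":0,"wy":0,"wz":0,"gripper":1},{"dx":28.7,"dy":0,"dz":16,"wx":0,"wy":0,"wz":0,"gripper":1},{"dx":28.7,"dy":0,"dz":18,"wx":0,"wy":0,"wz":0,"gripper":1}]'
python3 -m crank '[{"dx":0,"dy":0,"dz":0,"wx":0,"wy":0,"wz":0,"gripper":1}]'; python3 go.py 503.4 -38.4 63 -7
```

```text
time: 12.6
eef_pos: [501.0, -36.1, 99.7]
eef_rot: [-2.346, -2.085, 0.004]
contact_force: [0.2, 0.2, 1.0]
gripper_width: -0.001
finger_force: 0.0
time: 12.72
eef_pos: [501.2, -37.2, 100.6]
eef_rot: [-2.348, -2.082, 0.004]
contact_force: [0.1, -1.1, -0.4]
gripper_width: -0.001
finger_force: 0.0
cm [-0.1   0.24  3.76] rad [-0.004 -0.     0.002] q [-0.09  0.52  0.17  2.01 -0.15  0.63  0.06] t 12.725 yaw -6.9
```

```bash
python3 -m crank '[{"dx":-0.1,"dy":0.2,"dz":1.2,"wx":0,"wy":0,"wz":0,"gripper":1},{"dx":-0.1,"dy":0.2,"dz":2.4,"wx":0,"wy":0,"wz":0,"gripper":1},{"dx":-0.1,"dy":0.2,"dz":3.4,"wx":0,"wy":0,"wz":0,"gripper":1},{"dx":-0.1,"dy":0.2,"dz":3.8,"wx":0,"wy":0,"wz":0,"gripper":1},{"dx":-0.1,"dy":0.2,"dz":3.8,"wx":0,"wy":0,"wz":0,"gripper":1}]'
python3 -m crank '[{"dx":0,"dy":0,"dz":0.2,"wx":0,"wy":0,"wz":0,"gripper":1},{"dx":0,"dy":0,"dz":0.2,"wx":0,"wy":0,"wz":0,"gripper":1}]'
```

```text
time: 13.35
eef_pos: [504.5, -40.2, 63.9]
eef_rot: [-2.353, -2.081, 0.001]
contact_force: [-1.1, -1.2, 0.2]
gripper_width: -0.002
finger_force: 0.0
time: 13.6
eef_pos: [504.7, -40.2, 62.3]
eef_rot: [2.353, 2.082, 0.0]
contact_force: [0.3, -0.4, 0.2]
gripper_width: -0.001
finger_force: 0.0
```

There's no contact with the fingertips at about 40 mm. An unseated handle would already have been met at about 45, so it is home. One gentle touch to confirm, then retreat.

```bash
python3 -m crank '[{"dx":0,"dy":0,"dz":0.2,"wx":0,"wy":0,"wz":0,"gripper":1},{"dx":0,"dy":0,"dz":0.3,"wx":0,"wy":0,"wz":0,"gripper":1},{"dx":0,"dy":0,"dz":0.3,"wx":0,"wy":0,"wz":0,"gripper":1}]'
python3 -m crank '[{"dx":0,"dy":0,"dz":-4,"wx":0,"wy":0,"wz":0,"gripper":1},{"dx":0,"dy":0,"dz":-9,"wx":0,"wy":0,"wz":0,"gripper":1},{"dx":0,"dy":0,"dz":-14,"wx":0,"wy":0,"wz":0,"gripper":1},{"dx":0,"dy":0,"dz":-19,"wx":0,"wy":0,"wz":0,"gripper":0.4},{"dx":0,"dy":0,"dz":-22,"wx":0,"wy":0,"wz":0,"gripper":0.4},{"dx":0,"dy":0,"dz":-22,"wx":0,"wy":0,"wz":0,"gripper":0.4}]'
python3 - <<'E'
from h import *
S=cam("side");m=red(S,(235,235,300,290));print(m.sum(),cv2.findNonZero(m).mean((0,1)).round(1))
E
```

```text
time: 13.98
eef_pos: [505.1, -40.2, 59.6]
eef_rot: [2.352, 2.081, 0.001]
contact_force: [-0.7, 1.0, 4.9]
gripper_width: 0.003
finger_force: 2.4
time: 14.72
eef_pos: [505.7, -40.2, 281.4]
eef_rot: [2.35, 2.08, 0.006]
contact_force: [0.8, -0.4, -0.0]
gripper_width: 0.596
finger_force: 0.0
754 [263.2 259.8]
```

The fingertips touched the handle top at about 37.6 mm, the fully-home height, and the driver hasn't moved. Handing in.

```bash
python3 -c "
from station import workorder; print(workorder.finish_job())"
```

```text
the job is handed in; nothing more can be done
None
```

The short screwdriver is pressed fully home in the cut-out and released, the longer screwdriver and chisel were left alone, and the job is handed in at about 15 s of the 48 s limit; no verdict came back.

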